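# Set up the bench magnifier in its quick-release stand

### The arm

A 7-joint arm with a two-finger parallel gripper is mounted at the origin on the work surface. World frame = base frame: x ahead of the robot, y to its left, z up, the work surface at z = 0. Lengths are in m, angles in rad, forces in N, time in s.
With the tool pointing down it reaches from about 0.4 to 0.9 m from the base axis. Payload 5.6 kg.
Tool frame: the origin (TCP) lies midway between the tips of the shut fingers; the grasp point (between the pads) lies 19 mm behind it; z points along the fingers, y is the line along which they close (so a half turn about z gives the same grasp; the last joint's range is limited). The gripper opens to 92 mm and grips with 3 to 60 N. Pads are 20 mm wide; open, the fingers measure 128 mm over their backs; the gripper's body (75 mm by 189 mm) begins 69 mm behind the grasp point.
Start: joints at [-1.173, 0.468, -0.012, 1.603, 0.006, 1.071, -0.056], TCP at [0.277, 0.588, 0.215] pointing down, gripper open.
Joint ranges: [-2.53, 2.53], [-0.31, 2.02], [-1.57, 1.55], [0.28, 2.44], [-1.29, 4.43], [0.15, 1.84], [-2.92, 2.92]. Speed limits (rad/s): [2.57, 2.57, 3.14, 3.14, 3.14, 3.14, 3.14].

### API

Orientations are given as a 3x3 rotation matrix whose columns are the frame's x, y, z axes.
In Python, from station import env, kinematics, read_camera, camera_info gives the robot as it stands (env), with the cameras as plain functions and the kinematics (kinematics). Calls block until the motion is done:
- env.reach(position, orientation): joint-space move of the TCP to a pose.
- env.movel(position, frame=None, rate=0.15): straight line of the TCP; frame=None keeps the orientation; rate is the mean speed in m/s.
- env.goto_joints(angles): joint-space move.
- env.release() and env.grasp(squeeze=None): open the fingers fully, or close them until they stop; squeeze is the grip in N (None keeps the last).
- env.pause(seconds).
- kinematics.inverse_kinematics(position, orientation): joint angles nearest the present ones, or None.
- read_camera(name): name is "scene" or "top" or "wrist"; returns (picture, depth): 400x640x3 uint8, red, green, blue; 400x640 float32, m along the optical axis (not along the pixel's ray), 0 where there is no reading.
- camera_info(name): a dict with "intrinsics" (3x3 intrinsics, pixels), "eye" and "rotation" of the camera in the world; the wrist camera has in their place "T_tool_cam" (4x4, takes a point from camera to tool coordinates, whose origin is the TCP and whose axes are the flange's). Camera axes: x right, y up, looking along -z (the intrinsics and any distortion apply to the point x, -y, -z); pixel columns grow to the right and rows downward; lengths in m; the calibration is good to about 2 mm. A picture is of the moment at which its call begins: read the wrist's pose just before it. camera_info takes no time and is no camera call.
A pose or a line that the arm cannot do raises env.PlanningError and nothing moves.
- env.finish_job(): hands the job in; it is judged then, once.
Readings, each from a call of its own:
- env.read_t(): time.
- env.read_joint_positions(): joint angles.
- env.read_joint_velocities(): joint speeds.
- env.read_tau(): joint torques, N m.
- env.read_ee_pos(): TCP position.
- env.read_tcp_rot(): TCP orientation.
- env.read_wrist_force(): force on the tool from outside, world axes, zero at the start.
- env.read_moment(): the same for the moment, N m.
- env.read_gripper_width(): finger opening in m.
- env.read_grasp_force(): force on a finger pad.
Only numpy, scipy, OpenCV 4.12 (cv2) and the standard library are available. Lean on these libraries where they do the work, as an engineer would, in place of code of your own. Each camera call takes 0.05 s, during which the arm holds its last target. There are 200 camera calls.

### The job

Set up the bench magnifier: lift the lid off the steel tray by its knob and set it down on the table, take the magnifier out by its stem and lay it flat on the table, then pick it up again by its round frame and lay the stem down into the open channel of the stand's clamp, stem end near the end stop. With the stem in the channel, turn the knurled adjuster nut clockwise (seen from its free end) until the cam lever would meet firm resistance about midway in its swing, where it points straight out from the clamp, and then push the lever all the way over until it is closed and stays closed. Leave the tub, the bottle and the calculator where they are.

Things in the scene. Friction and masses are not known exactly. Their poses are not given: they have to be found in the camera images.
- lid: Loose stainless lid of the tray: plate 218 x 114 x 3 mm (long side along x) with a 188 x 88 x 4 mm step under it and a black knob in the middle: head 25 mm wide, 20 to 32 mm above the origin, on a 12 mm neck; top at 35 mm. Origin: middle of the step's underside, 38 mm above the table while it is on the tray, at table height when it is set down. z up. About 0.25 kg.
- tray: Open stainless tray fixed on the table, 206 x 106 x 42 mm (long side along x), walls and floor 3 mm, a narrow rim 10 mm wide round the top edge. Origin: middle of its underside. Inside, 13 mm thick dark foam hugs the magnifier's frame (tray x from -100 to -28 mm) with 3 mm of room, so that only the stem, in the open part, can be gripped.
- lens: The magnifier, loose, about 0.13 kg: clear lens in a round black frame 58 mm wide and 16 mm thick; a plain square steel stem 14 x 14 mm sticks out along +x from x = 29 to 107 mm, its axis 8 mm above the origin. Origin: middle of the frame's underside; z up. Balances about 53 mm from the origin. Starts in the tray under the lid, frame in the foam at tray x = -58 mm, stem along tray +x.
- stem_mid (a point): Middle of the magnifier's stem, on its axis, 68 mm from the frame's centre and 39 mm from the stem's end.
- stand: Stand fixed on the table: dark base plate, column, grey clamp head. Origin: on the table under the channel's middle. The channel lies along x, -35 to +35 mm, open above and in front (-x), end stop behind. Floor 100 mm up; fixed cheek face at y = +7, moving jaw face at y = -9.5 to -11 mm at the start: the stem drops in at y about -1.5. Cheeks 24 mm high, flared tops to 133 mm up.
- seat (a point): Where the stem's middle belongs when it is home in the clamp: stand x = -7 mm, y = 0, 107 mm above the table. Then the stem rests on the channel's floor, its end is 3 mm short of the end stop and the round frame is out in front (stand -x). The jaw pushes the stem against the fixed cheek as it closes.
- nut (a joint): Knurled nut on the skewer's +y end, axis along stand y. rad; grows when turned clockwise seen from its free end (+y): its top goes to stand -x. 1 rad draws the jaw 1 mm closer. Starts backed off, 0.4 to 0.9; limits 0 and 4.5. Stiff (0.42 N m), stays where left. At about 2.1 the lever starts to resist at its midway, 1.6 rad; each rad of nut more or less brings this about 0.4 rad earlier or later.
- nut_middle (a point): Centre of the nut, on its axis: stand (0, 78, 80) mm. The nut is 32 mm in diameter and 32 mm long (16 mm either way along stand y); a boss 20 mm in diameter joins it to the clamp head. Nothing stands above it.
- lever (a joint): Cam lever on an upright pivot. rad; 0 open, along stand +x; 1.57 straight out along stand -y (midway); 3.14 at its stop, closed, along stand -x beside the jaw. Starts open at 0.35 to 0.7. Swings freely (under 1 N) until the jaw is tight, then takes 5 to 10 N, 60 mm from the pivot, up to about 2.6, eases off and goes over centre at 2.9, after which it stays by itself. Slack nut: bites late.
- lever_pivot (a point): The lever's pivot axis at the lever's mid height: stand (0, -36, 80) mm, plus 1 mm towards +y per rad of nut.
- lever_tip (a point): Centre of the lever's rounded tip, 80 mm from the pivot and at the same height. The lever is 8 mm thick (11 mm at the tip) and 15 mm high.
- tub: Bystander: open clear plastic tub 100 x 100 x 55 mm, origin in the middle of its underside.
- bottle: Bystander: white bottle, 48 mm in diameter, 95 mm high, origin in the middle of its underside.
- calculator: Bystander: flat white desk calculator 85 x 125 x 14 mm, origin in the middle of its underside.

How it is judged:
On the way, in this order (a step that is already met when the one before it is completed fails the run):
1. the lid lies flat on the table clear of the tray, let go (height (world z) of lid below 0.008 m and angle between lid's own z axis and vertical below 0.06 rad and contact force between the fingers and lid below 0.2 N), for 0.2 s.
2. the magnifier lies flat on the table outside the tray, let go (height (world z) of lens below 0.002 m and angle between lens's own z axis and vertical below 0.1 rad and contact force between the fingers and lens below 0.2 N), for 0.2 s.
3. the stem lies in the clamp's channel, let go, with the lever still open (distance between stem_mid and seat below 0.012 m and z of stem_mid in the frame of stand below 0.111 m and angle between the x axis of lens and the x axis of stand, either way round below 0.12 rad and contact force between the fingers and lens below 0.2 N and value of joint lever below 1.1 rad), for 0.2 s.
4. with the stem in place and the lever not yet past midway, the nut is set so that the lever bites about midway (distance between stem_mid and seat below 0.012 m and value of joint nut between 1.5 and 2.8 rad and value of joint lever below 2 rad), for 0.2 s.
At the end, for the whole second after the job is handed in: The lever is closed (over 2.95 rad) and stays there, the nut stands where the lever bites about midway (1.5 to 2.8 rad), the stem lies on the channel's floor along the channel with its middle within 10 mm of its seat (within 0.08 rad), the lid lies flat on the table, all at rest (value of joint lever above 2.95 rad and value of joint nut between 1.5 and 2.8 rad and distance between stem_mid and seat below 0.01 m and z of stem_mid in the frame of stand below 0.111 m and angle between the x axis of lens and the x axis of stand, either way round below 0.08 rad and height (world z) of lid below 0.008 m and angle between lid's own z axis and vertical below 0.06 rad and linear speed of each of lens, lid below 0.02 m/s); the robot touches nothing.
It fails at once if the tub is disturbed (distance of tub from where it was at the start of the episode above 0.03 m).
It fails at once if the bottle is disturbed (distance of bottle from where it was at the start of the episode above 0.03 m).
It fails at once if the calculator is disturbed (distance of calculator from where it was at the start of the episode above 0.03 m).
It also fails if it takes over 72 s, if anything falls off the work surface, if the arm or the gripper's body presses on something with over 40 N, if the wrist force passes 120 N, or if a joint passes its speed limit or range.

## Working session

There is one attempt and no reset: what is moved stays moved. The work goes in short steps, each a Python script; the robot and the scene stay as the last script left them, time stands still between calls to the robot, and variables do not carry over. Pictures are saved under pics/ and viewed, at most 12 in all, crops included, and the job is handed in when it is done.

```bash
ls; mkdir -p pics; cat > h.py <<'E'
import numpy as np, cv2
from station import env, kinematics, read_camera, camera_info
def cam(n):
    """picture, depth, K, eye, R(world<-cam, axes x right y up, -z ahead)"""
    i=camera_info(n)
    if n=="wrist":
        p=np.array(env.read_ee_pos()); R=np.array(env.read_tcp_rot()); T=np.array(i["T_tool_cam"])
        eye=p+R@T[:3,3]; Rc=R@T[:3,:3]
    else: eye=np.array(i["eye"]); Rc=np.array(i["rotation"])
    im,d=read_camera(n)
    return im,d,np.array(i["intrinsics"]),eye,Rc
def ray(K,R,u,v):
    u=np.asarray(u,float);v=np.asarray(v,float)
    c=np.stack([(u-K[0,2])/K[0,0],-(v-K[1,2])/K[1,1],-np.ones_like(u)],-1)
    return c@R.T
def onplane(K,eye,R,u,v,z):
    r=ray(K,R,u,v); return eye+r*((z-eye[2])/r[...,2])[...,None]
def cloud(d,K,eye,R):
    v,u=np.mgrid[:d.shape[0],:d.shape[1]]
    return eye+ray(K,R,u,v)*d[...,None]
def tri(e1,r1,e2,r2):
    A=np.stack([r1,-r2],1); s=np.linalg.lstsq(A,e2-e1,rcond=None)[0]
    a=e1+r1*s[0]; b=e2+r2*s[1]; return (a+b)/2,np.linalg.norm(a-b)
def save(im,n): cv2.imwrite("pics/"+n+".png",im[...,::-1])
def down(yaw):
    "tool down; tool x at angle yaw"
    c,s=np.cos(yaw),np.sin(yaw); return np.array([[c,s,0],[s,-c,0],[0,0,-1.]])
E
python3 - <<'E'
from h import *
print(camera_info("top"),camera_info("scene"),camera_info("wrist"))
for n in("top","scene"):
    im,d,K,e,R=cam(n); save(im,n+"0"); np.savez("/tmp/"+n,im=im,d=d,K=K,e=e,R=R)
print(env.read_tcp_rot(),env.read_t())
E
```

```text
pics
station.py
{'intrinsics': array([[494.6600263 ,   0.        , 319.51278607],
       [  0.        , 494.6600263 , 196.9356249 ],
       [  0.        ,   0.        ,   1.        ]]), 'eye': array([0.4286116 , 0.03468622, 1.35274204]), 'rotation': array([[ 0.0086793 ,  0.9854696 , -0.16963   ],
       [-0.99983114,  0.01130016,  0.01449112],
       [ 0.01619741,  0.16947558,  0.98540127]])} {'intrinsics': array([[389.1020027 ,   0.        , 320.78266953],
       [  0.        , 389.1020027 , 200.33109046],
       [  0.        ,   0.        ,   1.        ]]), 'eye': array([1.2033057 , 0.09316914, 0.81287885]), 'rotation': array([[-0.11318087, -0.76700231,  0.63158336],
       [ 0.9934592 , -0.07768171,  0.08369208],
       [-0.01512954,  0.63692464,  0.77077759]])} {'intrinsics': array([[343.08075626,   0.        , 317.98293178],
       [  0.        , 343.08075626, 196.87028012],
       [  0.        ,   0.        ,   1.        ]]), 'T_tool_cam': array([[ 1.91758794e-05,  9.69313854e-01,  2.45826469e-01,
         6.85612303e-02],
       [ 9.99999882e-01, -1.38018890e-04,  4.66214014e-04,
        -3.14458317e-04],
       [ 4.85836399e-04,  2.45826431e-01, -9.69313742e-01,
        -1.71405558e-01],
       [ 0.00000000e+00,  0.00000000e+00,  0.00000000e+00,
         1.00000000e+00]])}
[[-9.04367256e-01  4.26754646e-01 -5.82070518e-04]
 [ 4.26755034e-01  9.04366115e-01 -1.43923892e-03]
 [-8.77970431e-05 -1.55000208e-03 -9.99998795e-01]] 0.1
```

View pics/top0.png

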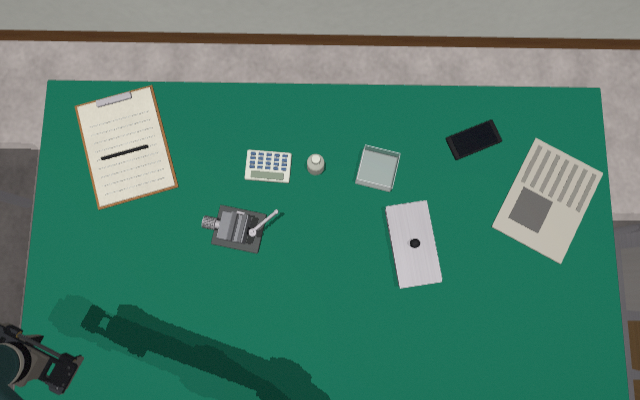

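View pics/scene0.png

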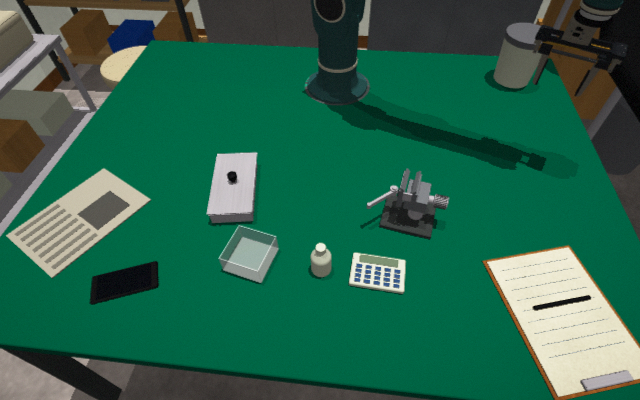

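The top view shows the lid centred at pixel (413,244) with its knob at about (415,243). The stand is at about (238,230), with the nut at (209,222) and the lever tip at (277,212). The bystanders are at (268,166), (316,163) and (378,168). Next I'll work out rough positions.

```bash
python3 - <<'E'
from h import *
for n in("top","scene"):
    z=np.load("/tmp/"+n+".npz"); im,d,K,e,R=[z[k] for k in("im","d","K","e","R")]
    P=cloud(d,K,e,R); Z=P[...,2]
    print(n,"table z",np.median(Z[(np.abs(P[...,0]-.5)<.1)&(np.abs(P[...,1])<.1)&(d>0)]))
    m=((Z>.02)&(Z<.2)&(P[...,0]>.3)&(P[...,0]<.8)&(d>0)&(np.abs(P[...,1])<.45)).astype(np.uint8)
    c,l,s,_=cv2.connectedComponentsWithStats(m)
    for i in range(1,c):
        if s[i,4]<80: continue
        q=P[l==i]; print(s[i],q.mean(0).round(3),"zmax",q[:,2].max().round(3),np.median(q[:,2]).round(3))
        r=cv2.minAreaRect(q[:,:2].astype(np.float32)*1000); print("   ",np.round(r[0]),np.round(r[1]),round(r[2],1))
E
```

```text
top table z 0.0014456593217259117
[355 144  46  46 442] [ 0.741 -0.146  0.044] zmax 0.062 0.048
    [ 740. -142.] [100. 103.] 76.2
[307 153  18  21 286] [0.741 0.028 0.068] zmax 0.101 0.068
    [747.  28.] [46. 47.] 21.5
[ 385  200   57   88 3577] [ 0.532 -0.233  0.047] zmax 0.08 0.047
    [ 534. -234.] [220. 117.] 9.4
[ 201  209   78   35 1233] [0.569 0.234 0.105] zmax 0.143 0.101
    [566. 219.] [ 83. 197.] 3.6
scene table z 0.0008140374471395928
[ 206  152   51   67 2770] [ 0.546 -0.23   0.046] zmax 0.076 0.046
    [ 532. -233.] [222. 116.] 9.4
[ 366  168   83   49 1485] [0.58  0.234 0.098] zmax 0.137 0.098
    [567. 220.] [ 85. 195.] 2.9
[ 218  225   60   55 1133] [ 0.74  -0.143  0.041] zmax 0.06 0.041
    [ 739. -142.] [102. 102.] 75.7
[310 243  21  32 506] [0.758 0.03  0.063] zmax 0.099 0.065
    [752.  28.] [39. 45.] 7.7
```

```bash
python3 - <<'E'
from h import *
rs=[]
for n in("top","scene"):
    z=np.load("/tmp/"+n+".npz"); im,d,K,e,R=[z[k] for k in("im","d","K","e","R")]
    P=cloud(d,K,e,R)
    near=(np.hypot(P[...,0]-.533,P[...,1]+.2335)<.05)&(P[...,2]>.03)
    m=(near&(im.max(2)<70)).astype(np.uint8)
    c,l,s,ce=cv2.connectedComponentsWithStats(m); i=1+s[1:,4].argmax(); u,v=ce[i]
    top=np.sort(P[l==i][:,2])[-5:].mean()
    print(n,s[i],ce[i],"top z",top, onplane(K,e,R,u,v,.062)); rs.append((e,ray(K,R,u,v)))
k,err=tri(*rs[0],*rs[1]); print("knob",k,err)
yaw=np.radians(9.4)
R1=down(yaw+np.pi/2); R2=down(np.pi/2)
for p,R in(((*k[:2],.10),R1),((.54,-.085,.12),R2),((.488,.06,.1),down(0)),((.488,.06,.1),down(np.pi))):
    print(kinematics.inverse_kinematics(p,R))
E
```

```text
top [410 239  10   9  68] [414.30882353 242.77941176] top z 0.07877655832138215 [ 0.53202909 -0.23321908  0.062     ]
scene [228 172   9  11  79] [231.84810127 176.64556962] top z 0.07573804147938443 [ 0.53090571 -0.23199015  0.062     ]
knob [ 0.53178427 -0.23231446  0.06295952] 0.0014163809200894448
[-0.27466872  0.62973727  0.85336453  1.90721531 -0.60989655  0.88630655
  1.05254586]
[-0.36370786  0.45711227  0.57982492  1.96622528 -0.33895885  0.81428917
  0.40503382]
[-0.73829463  0.42346101  0.66973153  2.11014688 -0.39214609  0.73080355
 -1.38509162]
[-0.3473128   0.36679956  0.18678172  2.08663795 -0.10397607  0.69665468
  1.47796747]
```

```bash
python3 - <<'E'
from h import *
k=np.array([.5318,-.2323]); R1=down(np.radians(99.4)); R2=down(np.pi/2)
env.reach([*k,.12],R1); env.movel([*k,.049],rate=.15)
env.grasp(30); print("w",env.read_gripper_width(),env.read_grasp_force(),env.read_t())
env.movel([*k,.11],rate=.15)
env.movel([.54,-.085,.10],R2,rate=.2)
env.movel([.54,-.085,.0125],rate=.12); print(env.read_wrist_force())
env.release(); env.movel([.54,-.085,.10],rate=.25); print(env.read_t())
# look into the tray, camera at tool +x 69 mm
env.reach([.54,-.20,.25],down(np.radians(189.4-180)))
im,d,K,e,R=cam("wrist"); save(im,"w1"); np.savez("/tmp/w1",im=im,d=d,K=K,e=e,R=R)
im,d,K,e,R=cam("top"); np.savez("/tmp/top1",im=im,d=d,K=K,e=e,R=R); print(env.read_t())
E
```

```text
w 0.023771679926185545 30.000062984981923 4.8
[ 0.10643337  0.74865348 -1.9066073 ]
8.7083
9.85
```

View pics/w1.png

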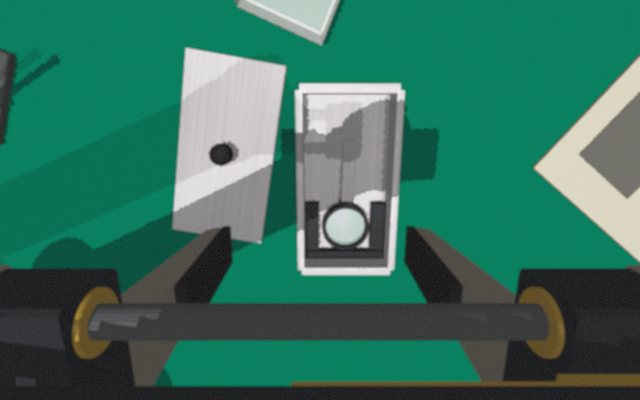

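The wrist view shows the lid flat, with its knob at (221,154). The tray is open: the lens frame is at (346,226) on the robot side and the stem runs up to about (348,140), so tray +x is away from the robot. I'll measure the lens axis and the free opening.

```bash
python3 - <<'E'
from h import *
z=np.load("/tmp/w1.npz"); im,d,K,e,R=[z[k] for k in("im","d","K","e","R")]
P=cloud(d,K,e,R); g=cv2.cvtColor(im,cv2.COLOR_RGB2GRAY)
tw=(P[...,2]>.03)&(P[...,2]<.055)&(np.abs(P[...,0]-.53)<.15)&(np.abs(P[...,1]+.233)<.09)&(d>0)
r=cv2.minAreaRect(P[tw][:,:2].astype(np.float32)*1000); print("rim",r,np.median(P[tw][:,2]))
c=np.array(r[0])/1000; a=np.radians(9.4); ex=np.array([np.cos(a),np.sin(a)]); ey=np.array([-ex[1],ex[0]])
L=np.stack([(P[...,:2]-c)@ex,(P[...,:2]-c)@ey],-1)
for x0 in(.0,.02,.04,.06):  # height profile across the tray
    q=(np.abs(L[...,0]-x0)<.004)&(np.abs(L[...,1])<.07)&(d>0)
    b=np.round(L[q][:,1]/.004).astype(int); print(x0,[(4*i,int(1000*np.median(P[q][b==i][:,2]))) for i in np.unique(b)])
h=cv2.HoughCircles(cv2.GaussianBlur(g[190:260,310:385],(0,0),1),cv2.HOUGH_GRADIENT,1,50,param1=80,param2=12,minRadius=17,maxRadius=28)
print("circ",h)
u,v=h[0,0,0]+310,h[0,0,1]+190; f=onplane(K,e,R,u,v,.019)[:2]; print("frame",f,(f-c)@ex,(f-c)@ey)
st=(P[...,2]>.012)&(P[...,2]<.03)&(L[...,0]>-.015)&(L[...,0]<.06)&(np.abs(L[...,1])<.03)
q=P[st]; print("stem pts",st.sum(),np.median(q[:,2]),L[st].min(0),L[st].max(0),np.median(L[st],0),np.polyfit(L[st][:,0],L[st][:,1],1))
crop=cv2.resize(im[80:280,270:430],None,fx=3.5,fy=2.9*1.0,interpolation=cv2.INTER_CUBIC); save(crop,"w1c")
E
```

```text
rim ((554.5825805664062, -230.14035034179688), (267.2112121582031, 115.32091522216797), 9.429561614990234) 0.04300912642626209
0.0 [(np.int64(-68), 1), (np.int64(-56), 43), (np.int64(-52), 42), (np.int64(-48), 14), (np.int64(-44), 4), (np.int64(-40), 3), (np.int64(-36), 4), (np.int64(-32), 314), (np.int64(-28), 309), (np.int64(-24), 301), (np.int64(-20), 303), (np.int64(-16), 340), (np.int64(-12), 290), (np.int64(-8), 18), (np.int64(-4), 18), (np.int64(0), 18), (np.int64(4), 17), (np.int64(8), 4), (np.int64(12), 4), (np.int64(16), 4), (np.int64(20), 4), (np.int64(24), 4), (np.int64(28), 3), (np.int64(32), 3), (np.int64(36), 4), (np.int64(40), 4), (np.int64(44), 4), (np.int64(48), 4), (np.int64(52), 43), (np.int64(56), 43), (np.int64(60), 1), (np.int64(64), 1), (np.int64(68), 1)]
0.02 [(np.int64(-68), 1), (np.int64(-56), 43), (np.int64(-52), 42), (np.int64(-48), 41), (np.int64(-44), 342), (np.int64(-40), 346), (np.int64(-36), 348), (np.int64(-32), 351), (np.int64(-28), 359), (np.int64(-24), 359), (np.int64(-20), 359), (np.int64(-16), 354), (np.int64(-12), 353), (np.int64(-8), 353), (n
[... 1227 characters left out ...]
3), (np.int64(-24), 4), (np.int64(-20), 4), (np.int64(-16), 4), (np.int64(-12), 4), (np.int64(-8), 3), (np.int64(-4), 4), (np.int64(0), 4), (np.int64(4), 4), (np.int64(8), 4), (np.int64(12), 4), (np.int64(16), 4), (np.int64(20), 4), (np.int64(24), 4), (np.int64(28), 3), (np.int64(32), 3), (np.int64(36), 4), (np.int64(40), 4), (np.int64(44), 4), (np.int64(48), 4), (np.int64(52), 42), (np.int64(56), 43), (np.int64(60), 1), (np.int64(64), 1), (np.int64(68), 1)]
circ [[[34.5 34.5 23. ]]]
frame [ 0.47748617 -0.24305578] -0.07817059439205166 -0.00015015992353383553
stem pts 425 0.01836767816000734 [-0.01495077 -0.00962642] [0.0259465  0.00499216] [ 0.00626283 -0.00241532] [-0.01873605 -0.00227355]
```

View pics/w1c.png

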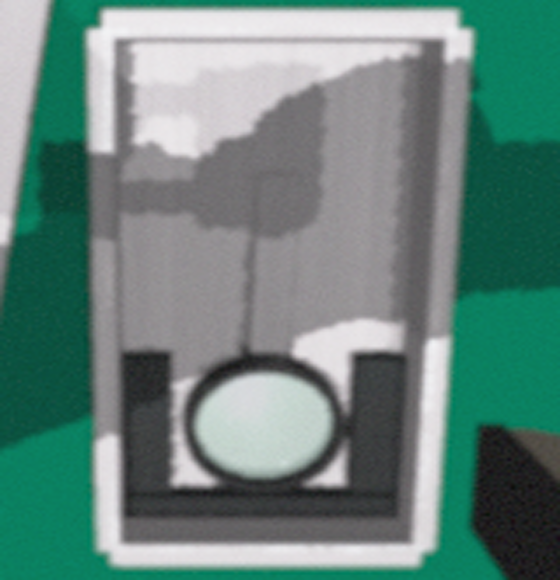

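The crop shows a rim with a clear opening. The foam is only at the two sides and the back of the frame, and the stem's left edge is at x≈250 and its end at y≈170.

The inside is 100 mm wide and the open fingers measure 128 mm. I'll enter obliquely at 54° with the fingers open, close them gently, turn the tool square to the stem so the fingers follow it, and then squeeze.

```bash
python3 - <<'E'
from h import *
a=np.radians(9.4); ex=np.array([np.cos(a),np.sin(a)]); ey=np.array([-ex[1],ex[0]])
g=np.array([.5546,-.2301])+.0138*ex-.0012*ey
psi=np.radians(8); R=down(psi+np.radians(54))
env.reach([*g,.09],R)
for z in(.04,.025,.0075):
    env.movel([*g,z],rate=.12); F=np.array(env.read_wrist_force()); print(z,F.round(1),env.read_ee_pos().round(4))
    if np.linalg.norm(F)>12: env.movel([*g,.09]); raise SystemExit("touch")
env.grasp(3); print("w",env.read_gripper_width(),env.read_t())
q=np.array(env.read_joint_positions())
for k in range(1,4):
    q2=q.copy(); q2[6]-=np.radians(54)*k/3; env.goto_joints(q2)
    print(env.read_gripper_width(),np.array(env.read_wrist_force()).round(1),env.read_ee_pos().round(4))
print(env.read_tcp_rot().round(3)); env.grasp(3); print("w",env.read_gripper_width(),env.read_t())
im,d,K,e,Rc=cam("wrist"); save(im,"w2")
E
```

```text
0.04 [0.6 0.3 0.2] [ 0.5684 -0.2293  0.04  ]
0.025 [-0.6  0.6  0.1] [ 0.5681 -0.2289  0.0248]
0.0075 [-0.1 -0.4  1.2] [ 0.5679 -0.2288  0.0068]
w 0.03249127641004453 12.9167
0.022477819609676878 [ 5.2  1.2 -1.2] [ 0.5706 -0.2286  0.008 ]
0.01855758758268745 [3.7 0.6 1. ] [ 0.5693 -0.2291  0.0078]
0.014263291918216223 [ 0.8 -0.5  1.6] [ 0.5681 -0.2294  0.0076]
[[ 0.989  0.145 -0.   ]
 [ 0.145 -0.989 -0.   ]
 [-0.001  0.    -1.   ]]
w 0.014283429187875436 14.3333
```

View pics/w2.png

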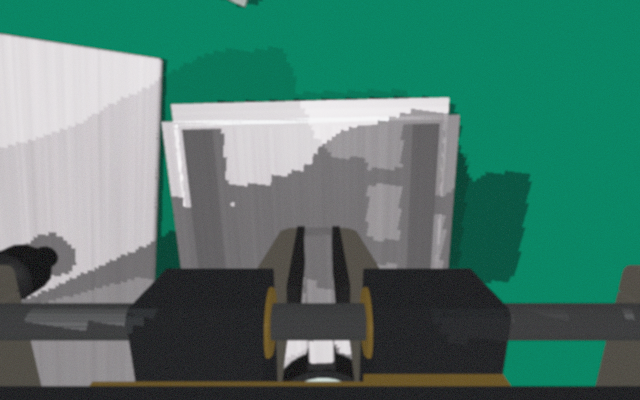

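The fingers hold the stem squarely at 14.3 mm. They are at about (318,240) in the picture, between the tray walls. Now I'll squeeze, lift and lay it down.

```bash
python3 - <<'E'
from h import *
env.grasp(60); p=np.array(env.read_ee_pos()); 
env.movel([p[0],p[1],.04],rate=.08); print("w",env.read_gripper_width(),np.array(env.read_wrist_force()).round(1),np.array(env.read_moment()).round(2))
env.movel([p[0],p[1],.12],rate=.2)
env.reach([.50,.06,.12],down(0)); env.movel([.50,.06,.04],rate=.2)
env.movel([.50,.06,.0055],rate=.06); print(np.array(env.read_wrist_force()).round(1),env.read_ee_pos())
env.movel([.50,.06,.0045],rate=.06);env.release(); print(env.read_t())
env.movel([.50,.06,.10],rate=.25)
env.reach([.43,.14,.27],down(0))
im,d,K,e,R=cam("wrist"); save(im,"w3"); np.savez("/tmp/w3",im=im,d=d,K=K,e=e,R=R); print(env.read_t())
E
```

```text
w 0.013216980405506076 [ 1.6 -0.6 -1.7] [-0.03  0.14  0.  ]
[ 0.2 -0.4 -1.2] [0.5000023  0.05978384 0.00531416]
19.5917
21.0417
```

View pics/w3.png

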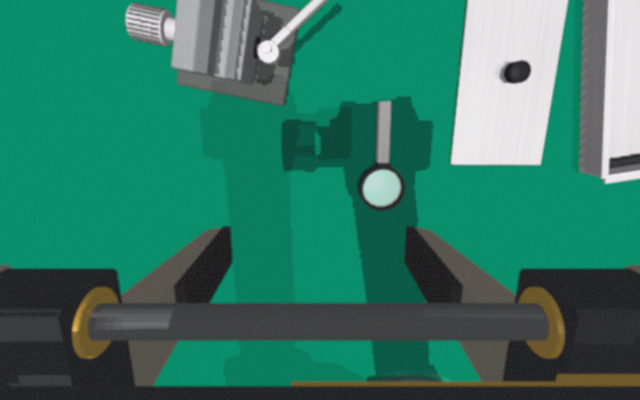

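The magnifier lies flat, with its frame at (382,187) and its stem up to (384,100). The stand is partly visible at the top left: the nut is at (150,24) and the pivot cap at (268,51). Next I'll take close views of the stand from two places.

```bash
python3 - <<'E'
from h import *
for n,p in(("s1",[.56,.22,.24]),("s2",[.50,.22,.24])):
    env.reach(p,down(0)); env.pause(.1)
    im,d,K,e,R=cam("wrist"); np.savez("/tmp/"+n,im=im,d=d,K=K,e=e,R=R)
    save(im,n); print(e,env.read_t())
# lens from w3
z=np.load("/tmp/w3.npz"); im,d,K,e,R=[z[k] for k in("im","d","K","e","R")]
P=cloud(d,K,e,R); g=cv2.cvtColor(im,cv2.COLOR_RGB2GRAY)
lm=((P[...,2]>.008)&(P[...,2]<.03)&(abs(P[...,1]-.06)<.05)&(P[...,0]>.35)&(P[...,0]<.56)&(d>0)).astype(np.uint8)
c,l,s,ce=cv2.connectedComponentsWithStats(lm); i=1+s[1:,4].argmax(); q=P[l==i]
print("lens",s[i],np.median(q[:,2]),cv2.minAreaRect(q[:,:2].astype(np.float32)*1000),q.min(0),q.max(0))
st=q[q[:,0]>.45]; f=q[q[:,0]<.44]
print("frame",cv2.minEnclosingCircle(f[:,:2].astype(np.float32)*1000)); 
xs=np.arange(.45,.52,.005);mid=[(st[abs(st[:,0]-x)<.0025][:,1].min()+st[abs(st[:,0]-x)<.0025][:,1].max())/2 for x in xs if (abs(st[:,0]-x)<.0025).sum()>4]; print(np.polyfit(xs[:len(mid)],mid,1),np.round(mid,4))
E
```

```text
[0.62859779 0.21876476 0.41168598] 22.0083
[0.56911524 0.22013296 0.4123782 ] 22.5083
lens [ 358  101   47  110 2454] 0.01470172021939295 ((439.7069091796875, 51.473655700683594), (57.81047821044922, 133.5319061279297), 78.48138427734375) [0.37363581 0.03029991 0.00805402] [0.5086437  0.0879125  0.02003973]
frame ((407.0, 58.270748138427734), 33.46121597290039)
[0.01435591 0.05334798] [0.0596 0.0598 0.06   0.0602 0.0603 0.0605 0.0598 0.0601 0.0604 0.0604
 0.0606 0.0606 0.0607]
```

View pics/s1.png

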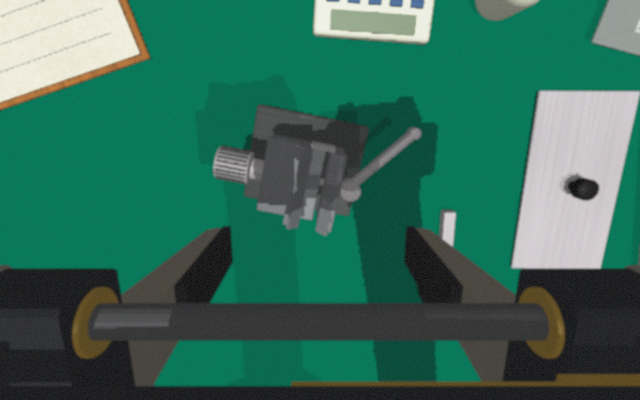

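View pics/s2.png

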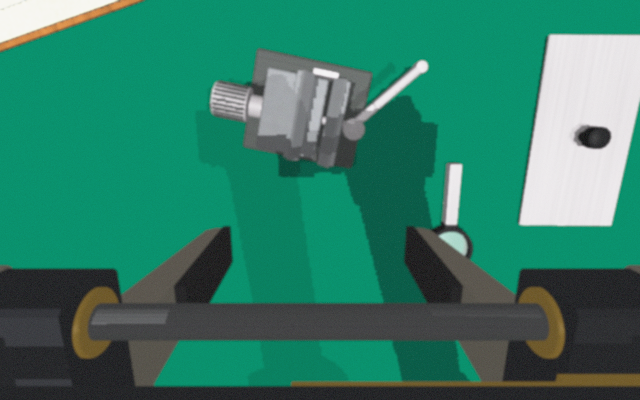

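s1 shows the clamp from nearly above, with the nut at (233,164), the pivot at (349,189), the lever tip at (415,132) and the cheeks around (290–345, 140–230). s2 shows the same from further back: nut (232,100), pivot (354,129), lever tip (421,67). I'll fit the pose from the depth points and the triangulated features.

```bash
cat > fit.py <<'E'
from h import *
D={}
for n in("s1","s2"):
    z=np.load("/tmp/"+n+".npz"); im,d,K,e,R=[z[k] for k in("im","d","K","e","R")]
    D[n]=(im,d,K,e,R,cloud(d,K,e,R))
def feat(name,box1,box2,fn):
    r=[]
    for n in("s1","s2"):
        im,d,K,e,R,P=D[n]; m=fn(im,P,d).astype(np.uint8)
        c,l,s,ce=cv2.connectedComponentsWithStats(m); i=1+s[1:,4].argmax(); q=P[l==i]
        print(name,n,s[i],"rect",[np.round(t,1) for t in cv2.minAreaRect(q[:,:2].astype(np.float32)*1000)],"z",np.percentile(q[:,2],[5,50,95]).round(4))
        r.append((e,ray(K,R,*ce[i])))
    print("   tri",*tri(*r[0],*r[1]))
near=lambda P,d:(d>0)&(np.hypot(P[...,0]-.567,P[...,1]-.22)<.13)
feat("base",0,0,lambda im,P,d:near(P,d)&(P[...,2]>.006)&(P[...,2]<.03))
for n in D:
    im,d,K,e,R,P=D[n]; q=P[near(P,d)&(P[...,2]>.04)]
    h,b=np.histogram(q[:,2],np.arange(.04,.15,.004)); print(n,dict(zip((b*1000).round().astype(int).tolist(),h.tolist())))
for lo,hi in((.06,.097),(.108,.122),(.122,.14)):
  for n in D:
    im,d,K,e,R,P=D[n]; m=(near(P,d)&(P[...,2]>lo)&(P[...,2]<hi)).astype(np.uint8)
    c,l,s,ce=cv2.connectedComponentsWithStats(m)
    for i in range(1,c):
        if s[i,4]>40:
            q=P[l==i]; print(lo,n,s[i,4],ce[i].round(1),"mean",q.mean(0).round(4),[np.round(t,1) for t in cv2.minAreaRect(q[:,:2].astype(np.float32)*1000)])
E
python3 fit.py
python3 - <<'E'
from h import *
a=np.load("/tmp/s1.npz")["im"][95:240,205:425]; b=np.load("/tmp/s2.npz")["im"][40:185,205:425]
save(cv2.resize(np.vstack([a,b]),None,fx=2.06,fy=2.06,interpolation=cv2.INTER_CUBIC),"s12")
E
```

```text
base s1 [ 250  104  119   76 3812] rect [array([591.1, 230.6]), array([130.1,  66.3]), np.float64(78.6)] z [0.0116 0.0131 0.0145]
base s2 [ 251   48  121   73 2586] rect [array([595.6, 229.8]), array([130.1,  57.2]), np.float64(78.6)] z [0.0115 0.0131 0.0145]
   tri [0.60433897 0.22706435 0.03392646] 0.002086618009872877
s1 {40: 0, 44: 0, 48: 0, 52: 0, 56: 0, 60: 0, 64: 9, 68: 27, 72: 43, 76: 105, 80: 193, 84: 572, 88: 1031, 92: 593, 96: 627, 100: 2894, 104: 45, 108: 40, 112: 27, 116: 21, 120: 66, 124: 978, 128: 681, 132: 992, 136: 45, 140: 0, 144: 0}
s2 {40: 0, 44: 0, 48: 0, 52: 0, 56: 0, 60: 0, 64: 1, 68: 4, 72: 11, 76: 40, 80: 112, 84: 607, 88: 1114, 92: 642, 96: 694, 100: 3332, 104: 8, 108: 10, 112: 7, 116: 14, 120: 49, 124: 1102, 128: 788, 132: 1157, 136: 58, 140: 0, 144: 0}
0.06 s1 1214 [375.4 164.8] mean [0.5776 0.1642 0.0877] [array([577.4, 158.8]), array([20.2, 95.3]), np.float64(39.1)]
0.06 s1 128 [291.2 138.8] mean [0.602  0.244  0.0823] [array([602.1, 244.2]), array([39.1,  0.7]), np.float64(79.2)]
0.06 s1 1303 [237.1 164.2] mean [0.5791 0.2945 0.0917] [array([576.8, 294.4]), array([45.3, 32.7]), np.float64(78.7)]
0.06 s1 126 [322. 183.] mean [0.5592 0.2148 0.0839] [array([559.2, 216. ]), array([ 3.3, 63.6]), np.float64(78.7)]
0.06 s2 1249 [379.8 101.8] mean [0.5765 0.1644 0.0884] [array([576.9, 159.1]), array([21.4, 95.1]), np.float64(38.0)]
0.06 s2 1460 [235.1 101.2] mean [0.577  0.2949 0.092 ] [array([576.4, 294.5]), array([45.2, 33. ]), np.float64(78.6)]
0.122 s1 2748 [313.9 187.3] mean [0.5651 0.2221 0.1299] [array([563.9, 222. ]), array([43.3, 74.1]), np.float64(78.7)]
0.122 s2 3150 [315.9 115.8] mean [0.5645 0.2221 0.13  ] [array([564., 222.]), array([43.2, 74.1]), np.float64(78.6)]
```

View pics/s12.png

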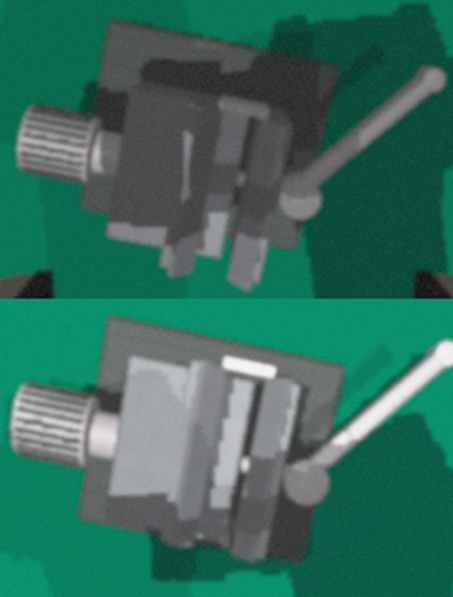

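```bash
cat >> h.py <<'E'
SY=np.radians(-11.35); EX=np.array([np.cos(SY),np.sin(SY)]); EY=np.array([-EX[1],EX[0]]); O=np.array([.56255,.22445])
def W(x,y): return O+x*EX+y*EY   # stand -> world
E
python3 - <<'E'
from h import *
L=[]
for n in("s1","s2"):
    z=np.load("/tmp/"+n+".npz"); im,d,K,e,R=[z[k] for k in("im","d","K","e","R")]
    P=cloud(d,K,e,R).reshape(-1,3); P=P[(d.ravel()>0)]
    S=np.c_[(P[:,:2]-O)@EX,(P[:,:2]-O)@EY,P[:,2]]*1000; L.append(S)
for n,S in enumerate(L):
    q=S[(abs(S[:,0]-10)<20)&(abs(S[:,1])<34)&(S[:,2]>40)]; b=q[:,1].round().astype(int)
    print(n,[(int(i),int(np.median(q[b==i,2]))) for i in np.unique(b)])
    q=S[(abs(S[:,1]-1)<6)&(S[:,2]>60)&(abs(S[:,0])<60)]; b=(q[:,0]/2).round().astype(int)
    print("  x",[(int(i)*2,int(np.median(q[b==i,2]))) for i in np.unique(b)])
    q=S[(S[:,2]>70)&(S[:,2]<97)&(S[:,1]<-33)&(S[:,1]>-140)]; print("  lever ext",q.min(0),q.max(0))
    t=q[np.hypot(q[:,0],q[:,1]+35.5)>30]; t=t[abs(t[:,0])<100]; u,s,v=np.linalg.svd(t[:,:2]-t[:,:2].mean(0)); dd=v[0]*np.sign(v[0,0])
    print("  lever ang",np.arctan2(-dd[1],dd[0]),"through",t[:,:2].mean(0),"far",np.hypot(t[:,0],t[:,1]+35.5).max(), "ang2",np.arctan2(-(t[:,1].mean()+35.4),t[:,0].mean()))
    q=S[(S[:,1]>50)&(S[:,1]<110)&(abs(S[:,0])<30)&(S[:,2]>60)]; qq=q[q[:,1]>64]; print("  nut x",np.percentile(qq[:,0],[0.5,99.5]),"y",q[:,1].max(),"ztop",np.percentile(qq[:,2],99))
p=W(-75,-1.5); print(p)
for R in(down(SY),down(SY+np.pi)): print(kinematics.inverse_kinematics([*p,.12],R))
ax=np.array([*EY,0])
n=np.array([*W(0,79),.08])
for t in np.arange(-.9,.91,.3):  # lean: +t = toward stand +x
    up=np.array([*(EX*np.sin(t)),np.cos(t)]); zt=-up
    for sgn in(1,-1):
        y=sgn*np.cross(zt,ax); x=np.cross(y,zt)
        q=kinematics.inverse_kinematics(n+.019*zt,np.stack([x,y,zt],1)); print(round(t,1),sgn,None if q is None else np.round(q,2))
E
```

```text
0 [(-34, 347), (-33, 347), (-32, 348), (-31, 347), (-30, 347), (-29, 347), (-28, 347), (-27, 347), (-26, 347), (-25, 347), (-24, 347), (-23, 347), (-22, 347), (-21, 347), (-20, 347), (-19, 347), (-18, 347), (-17, 347), (-16, 347), (-15, 347), (-14, 347), (-13, 347), (-12, 347), (-11, 346), (-10, 346), (-9, 347), (-8, 347), (-7, 347), (-6, 347), (-5, 347), (-4, 347), (-3, 347), (-2, 347), (-1, 347), (0, 347), (1, 347), (2, 347), (3, 347), (4, 347), (5, 347), (6, 346), (7, 347), (8, 347), (9, 346), (10, 346), (11, 346), (12, 346), (13, 346), (14, 347), (15, 346), (16, 346), (17, 347), (18, 346), (19, 346), (20, 347), (21, 347), (22, 346), (23, 347), (24, 346), (25, 347), (26, 347), (27, 346), (28, 347), (29, 347), (30, 347), (31, 347), (32, 347), (33, 347), (34, 346)]
  x [(-34, 101), (-32, 101), (-30, 101), (-28, 101), (-26, 101), (-24, 101), (-22, 101), (-20, 101), (-18, 101), (-16, 101), (-14, 101), (-12, 101), (-10, 101), (-8, 101), (-6, 101), (-4, 101), (-2, 101), (0, 101), (2, 101), (4, 101), (6, 101), (8, 101), (10, 101), (12, 101), (14, 355), (16, 356), (18, 347), (20, 363), (2
[... 1418 characters left out ...]
), (2, 101), (4, 101), (6, 101), (8, 101), (10, 101), (12, 101), (14, 101), (16, 101), (18, 101), (20, 101), (22, 101), (24, 101), (26, 101), (28, 101), (30, 101), (32, 101), (34, 106), (36, 125), (38, 125)]
  lever ext [-12.22696475 -89.71457996  75.24394645] [ 68.04787064 -33.036764    95.91485163]
  lever ang 0.6618288527198825 through [ 46.23285584 -71.33232326] far 84.85147977401671 ang2 0.6606850596492756
  nut x [-16.30637923  16.10186169] y 94.03955976852875 ztop 98.44816953884771
[-73.26589947  13.51392136]
None
None
-0.9 1 None
-0.9 -1 None
-0.6 1 None
-0.6 -1 None
-0.3 1 None
-0.3 -1 None
-0.0 1 None
-0.0 -1 None
0.3 1 None
0.3 -1 None
0.6 1 None
0.6 -1 None
0.9 1 None
0.9 -1 None
```

```bash
python3 - <<'E'
from h import *
p=W(-.075,-.0015); print(p)
for R in(down(SY),down(SY+np.pi)): print(kinematics.inverse_kinematics([*p,.12],R))
print(kinematics.inverse_kinematics([.402,.0591,.003],down(.0144)))
ax=np.array([*EY,0]); n=np.array([*W(0,.079),.08])
for t in np.arange(-.9,.91,.3):
    zt=-np.array([*(EX*np.sin(t)),np.cos(t)])
    for sgn in(1,-1):
        y=sgn*np.cross(zt,ax); x=np.cross(y,zt)
        q=kinematics.inverse_kinematics(n+.019*zt,np.stack([x,y,zt],1)); print(round(t,1),sgn,None if q is None else np.round(q,2))
piv=np.array([0,-.034])
for a in(.5,1,1.6,2.2,2.7,3.1):
    p=W(*(piv+.065*np.array([np.cos(a),-np.sin(a)])+.015*np.array([np.sin(a),np.cos(a)])))
    for k in(0,np.pi/2,np.pi,-np.pi/2):
        q=kinematics.inverse_kinematics([*p,.074],down(SY-a+k)); print(a,round(k,1),None if q is None else np.round(q,2)[[0,5,6]])
E
```

```text
[0.48872155 0.23773947]
[-1.1325983   0.50798082  0.79700421  1.98272979 -0.48230586  0.84821802
 -1.83854755]
[-0.65705317  0.41012215  0.17634338  1.95351122 -0.0990139   0.78609887
  0.94771243]
[-0.7046865   0.51818235  0.56473739  2.33361148 -0.66378598  0.44477717
 -1.14313709]
-0.9 1 [-1.22  0.71  0.43  2.14  1.75  0.53 -2.8 ]
-0.9 -1 [-1.39  0.78  0.65  2.15  1.76  0.38  0.26]
-0.6 1 [-1.34  0.71  0.76  2.06  0.16  0.17 -1.16]
-0.6 -1 [-0.22  0.7  -0.68  1.99  1.53  0.87  0.99]
-0.3 1 [-1.02  0.62  0.5   1.91 -0.14  0.47 -0.71]
-0.3 -1 [ 0.21  1.13 -1.34  1.83  1.49  1.31  1.35]
-0.0 1 [-0.82  0.67  0.41  1.72 -0.35  0.82 -0.45]
-0.0 -1 [ 0.24  1.17 -1.34  1.64  1.18  1.33  1.63]
0.3 1 [-0.69  0.79  0.37  1.52 -0.46  1.18 -0.34]
0.3 -1 [ 0.23  1.26 -1.34  1.44  0.94  1.47  1.84]
0.6 1 [-0.58  0.95  0.34  1.3  -0.55  1.52 -0.3 ]
0.6 -1 [ 0.19  1.37 -1.34  1.23  0.75  1.66  1.96]
0.9 1 [-0.47  1.11  0.26  1.08 -0.59  1.83 -0.33]
0.9 -1 [ 0.1   1.38 -1.12  1.02  0.41  1.8   2.14]
0.5 0 [-0.9   0.94 -2.  ]
0.5 1.6 [-0.7   0.84 -0.65]
0.5 3.1 [-0.47  0.8   0.7 ]
0.5 -1.6 [0.48 1.31 1.35]
1 0 [-0.94  0.93 -2.41]
1 1.6 [-0.77  0.83 -1.03]
1 3.1 [-0.52  0.77  0.3 ]
1 -1.6 [0.54 1.28 0.85]
1.6 0 [-1.03  0.95 -2.91]
1.6 1.6 [-0.85  0.81 -1.55]
1.6 3.1 [-0.63  0.74 -0.2 ]
1.6 -1.6 [-0.4   0.72  1.16]
2.2 0 [0.58 1.18 1.13]
2.2 1.6 [-0.97  0.8  -2.13]
2.2 3.1 [-0.78  0.72 -0.76]
2.2 -1.6 [-0.54  0.69  0.6 ]
2.7 0 [0.54 1.16 0.57]
2.7 1.6 [-1.1   0.81 -2.61]
2.7 3.1 [-0.91  0.72 -1.25]
2.7 -1.6 [-0.67  0.68  0.1 ]
3.1 0 [-0.54  0.67  1.08]
3.1 1.6 [-1.34  1.11 -2.76]
3.1 3.1 [-1.01  0.74 -1.65]
3.1 -1.6 [-0.78  0.69 -0.3 ]
```

```bash
python3 - <<'E'
from h import *
g=[.402,.0591]; R=down(.0144)
env.reach([*g,.06],R); env.movel([*g,.003],rate=.15); env.grasp(60); print("w",env.read_gripper_width())
env.movel([*g,.03],rate=.1); env.movel([*g,.16],rate=.25)
R=down(SY); p=W(-.085,-.0015); env.reach([*p,.165],R); env.pause(.2)
im,d,K,e,Rc=cam("wrist"); T=np.array(env.read_tcp_rot()); t=np.array(env.read_ee_pos()); print(env.read_t(),t)
P=cloud(d,K,e,Rc); np.savez("/tmp/w4",im=im,d=d,K=K,e=e,R=Rc,T=T,t=t); save(im,"w4")
q=((P-t)@T)[(d>0)]  # tool frame
q=q[(q[:,0]>.04)&(q[:,0]<.12)&(abs(q[:,1])<.03)&(q[:,2]<.02)&(q[:,2]>-.04)]
b=(q[:,0]/.005).round()
for i in np.unique(b):
    s=q[b==i]; s=s[abs(s[:,2]-np.median(s[:,2]))<.006]; print(int(i*5),len(s),"y",np.round([s[:,1].min()*1e3,s[:,1].max()*1e3],1),"z",round(np.median(s[:,2])*1e3,1))
E
```

```text
w 0.0567732692271382
26.8333 [0.47889675 0.23832959 0.16531179]
40 152 y [-5.7  7.5] z -12.1
45 317 y [-5.7  8. ] z -12.1
50 328 y [-5.7  7.9] z -11.8
55 330 y [-5.7  7.9] z -11.7
60 327 y [-5.6  7.9] z -11.7
65 328 y [-5.6  7.8] z -11.5
70 364 y [-5.5  8.2] z -11.4
75 340 y [-5.5  8.2] z -11.2
80 368 y [-5.4  8.1] z -11.2
85 371 y [-5.3  8. ] z -11.0
90 374 y [-5.3  7.9] z -10.9
95 385 y [-5.3  8.4] z -10.8
100 400 y [-5.2  8.4] z -10.6
105 323 y [-5.2  8.3] z -10.4
```

The frame is held with the stem 1.4 mm off-centre and drooping about 1.5 mm. I'll correct the offset and lower the stem into the channel, watching the force.

```bash
python3 - <<'E'
from h import *
R=down(SY-.006); tgt=W(-.076,-.0001); c=tgt.copy()
for z in(.16,.135):
    env.movel([*c,z],R,rate=.12); e=tgt-env.read_ee_pos()[:2]; print(z,(e*1e3).round(2),np.array(env.read_wrist_force()).round(1)); c=c+e
for z in(.122,.112,.106,.1035,.1025):
    env.movel([*c,z],R,rate=.06); F=np.array(env.read_wrist_force()); print(z,F.round(1),env.read_ee_pos()[2].round(4))
    if np.abs(F).max()>25: print("stop");break
np.savez("/tmp/w5",F=F)
im,d,K,e,Rc=cam("wrist"); P=cloud(d,K,e,Rc)[d>0]
S=np.c_[(P[:,:2]-O)@EX,(P[:,:2]-O)@EY,P[:,2]]*1e3
for x in range(-44,36,8):
    q=S[(abs(S[:,0]-x)<3)&(abs(S[:,1])<10)&(S[:,2]>95)&(S[:,2]<140)]; s=q[(q[:,2]<122)&(q[:,2]>108)]; print(x,len(q),np.median(s[:,2]).round(1) if len(s) else None, s[:,1].min().round(1) if len(s) else 0,s[:,1].max().round(1) if len(s) else 0)
print(env.read_t())
E
```

```text
0.16 [-0.11  0.62] [-0.7  0.3 -1.2]
0.135 [ 0.59 -0.32] [-0.2  0.  -1.3]
0.122 [ 0.6 -0.5 -1.5] 0.1217
0.112 [-0.  -0.9 -1.5] 0.1115
0.106 [-0.3 -0.9 -1.6] 0.1056
0.1035 [-0.2 -0.5 -2. ] 0.1034
0.1025 [-0.2 -1.  -2.2] 0.1025
-44 464 116.6 -8.9 8.0
-36 436 116.4 -7.4 6.3
-28 546 116.5 -7.8 5.7
-20 584 116.5 -7.8 5.9
-12 594 116.6 -8.2 5.9
-4 636 116.7 -8.2 5.8
4 662 116.7 -8.4 5.2
12 701 116.7 -8.5 5.1
20 714 116.8 -8.4 4.9
28 749 116.9 -8.9 4.8
28.925
```

```bash
python3 - <<'E'
from h import *
p=np.array(env.read_ee_pos()); z=p[2]
for k in range(3):
    z-=.0008; env.movel([p[0],p[1],z],rate=.03); F=np.array(env.read_wrist_force()); print(round(z,4),F.round(1))
    if F[2]>2: break
env.release(); env.movel([p[0],p[1],.16],rate=.25)
im,d,K,e,Rc=cam("wrist"); P=cloud(d,K,e,Rc)[d>0]; save(im,"w6")
S=np.c_[(P[:,:2]-O)@EX,(P[:,:2]-O)@EY,P[:,2]]*1e3
for x in range(-44,40,8):
    s=S[(abs(S[:,0]-x)<3)&(abs(S[:,1])<12)&(S[:,2]<122)&(S[:,2]>108)]; print(x,len(s),np.median(s[:,2]).round(1) if len(s) else None, s[:,1].min().round(1) if len(s) else 0,s[:,1].max().round(1) if len(s) else 0)
s=S[(abs(S[:,1]+1)<4)&(S[:,2]<122)&(S[:,2]>108)]; print("stem end",np.percentile(s[:,0],99.5)); print(env.read_t())
E
```

```text
0.1017 [-0.1  0.6 -2.9]
0.1009 [-0.  -1.6 -0.6]
0.1001 [-1.4 -1.7  2.2]
-44 254 115.5 -8.8 8.0
-36 193 115.3 -7.5 6.0
-28 218 115.3 -7.4 5.9
-20 220 115.2 -7.4 5.8
-12 229 115.2 -8.0 5.7
-4 243 115.2 -10.6 5.6
4 241 115.2 -10.6 5.5
12 244 115.1 -10.6 5.4
20 260 115.2 -8.5 5.4
28 253 115.1 -8.4 5.3
36 137 115.4 -10.4 5.8
stem end 34.92016570318547
30.7917
```

View pics/w6.png

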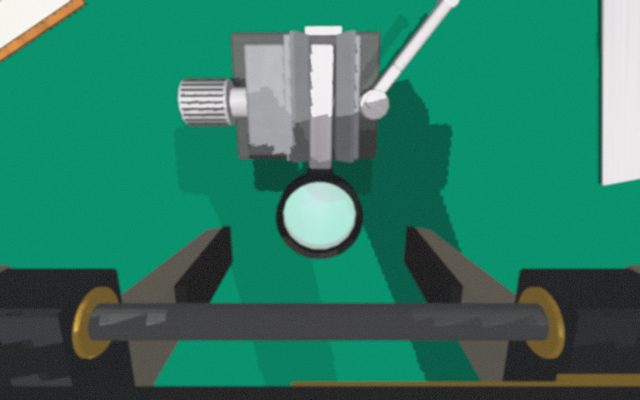

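The magnifier is seated: the stem runs level in the channel up to the end stop near (322,30), the frame is at (320,215), and the lever is open. Now the nut.

```bash
cat >> h.py <<'E'
def nutpose(t,back=0,y=.080):
    zt=-np.array([*(EX*np.sin(t)),np.cos(t)]); ax=np.array([*EY,0])
    yt=np.cross(zt,ax); xt=np.cross(yt,zt)
    return np.array([*W(0,y),.080])+(.019-back)*zt, np.stack([xt,yt,zt],1)
E
python3 - <<'E'
from h import *
p,R=nutpose(.8,.09); 
q=env.read_ee_pos(); env.movel([q[0],q[1],.24],rate=.3)
env.reach(p+[0,0,.1],R); print(np.round(env.read_joint_positions(),2),env.read_t())
env.movel(p,R,rate=.25)
p,R=nutpose(.8); env.movel(p,R,rate=.12); print("F",np.array(env.read_wrist_force()).round(1),np.round(env.read_joint_positions(),2))
env.grasp(60); print("w",env.read_gripper_width(),np.array(env.read_wrist_force()).round(1),env.read_t())
for t in(.5,.2,-.1,-.4,-.6):
    p,R=nutpose(t)
    try: env.movel(p,R,rate=.009)
    except env.PlanningError as x: print("plan",t,x); break
    ez=env.read_tcp_rot()[:,2]; print(t,"lean",np.arctan2(-ez[:2]@EX,-ez[2]).round(3),np.array(env.read_wrist_force()).round(1),"M",(np.array(env.read_moment())[:2]@EY).round(2),np.round(env.read_gripper_width(),4),env.read_t())
E
```

```text
Traceback (most recent call last):
host.PlanningError: the arm cannot take that pose within its joint ranges
```

```bash
python3 - <<'E'
from h import *
print(env.read_t(),env.read_ee_pos())
for t in(.6,.7,.8):
  for b in(.06,.07,.09,.11):
    p,R=nutpose(t,b); q=kinematics.inverse_kinematics(p,R); print(t,b,p[2].round(3),None if q is None else np.round(q,2))
p,R=nutpose(0,.15);print(kinematics.inverse_kinematics(p,R))
E
```

```text
31.2083 [0.48774634 0.24002785 0.23981331]
0.6 0.06 0.114 [-0.55  0.94  0.37  1.19 -0.54  1.64 -0.32]
0.6 0.07 0.122 [-0.55  0.94  0.37  1.17 -0.54  1.66 -0.32]
0.6 0.09 0.139 [-0.54  0.95  0.38  1.12 -0.54  1.7  -0.33]
0.6 0.11 0.155 [-0.53  0.95  0.38  1.07 -0.54  1.74 -0.34]
0.7 0.06 0.111 [-0.51  1.01  0.35  1.09 -0.57  1.75 -0.32]
0.7 0.07 0.119 [-0.51  1.01  0.35  1.07 -0.57  1.77 -0.33]
0.7 0.09 0.134 [-0.49  1.02  0.35  1.02 -0.56  1.81 -0.34]
0.7 0.11 0.15 [-0.44  1.02  0.27  0.96 -0.51  1.84 -0.39]
0.8 0.06 0.109 [-0.23  1.08 -0.23  0.97 -0.22  1.78 -0.58]
0.8 0.07 0.116 [-0.22  1.09 -0.23  0.94 -0.22  1.8  -0.58]
0.8 0.09 0.129 None
0.8 0.11 0.143 None
[-0.90100195  0.50528334  0.51530661  1.62640705 -0.27351759  1.08243202
 -0.50811993]
```

```bash
python3 - <<'E'
from h import *
env.reach(*nutpose(0,.15)); env.reach(*nutpose(.7,.09))
p,R=nutpose(.7); env.movel(p,R,rate=.12)
try:
    p,R=nutpose(.78); env.movel(p,R,rate=.005)
except env.PlanningError as x: print("no .78")
print("F",np.array(env.read_wrist_force()).round(1),np.round(env.read_joint_positions(),2))
env.grasp(60); print("w",env.read_gripper_width(),np.array(env.read_wrist_force()).round(1),env.read_t())
for t in(.5,.2,-.1,-.4,-.65):
    p,R=nutpose(t)
    try: env.movel(p,R,rate=.009)
    except env.PlanningError as x: print("plan",t,x); break
    ez=env.read_tcp_rot()[:,2]; print(t,"lean",np.arctan2(-ez[:2]@EX,-ez[2]).round(3),np.array(env.read_wrist_force()).round(1),"M",(np.array(env.read_moment())[:2]@EY).round(2),np.round(env.read_gripper_width(),4),env.read_t())
E
```

```text
F [-0.8  0.2 -0.1] [-0.53  1.05  0.34  1.17 -0.6   1.72 -0.29]
w 0.030636634022059045 [-1.6 -0.1  1.2] 35.55
0.5 lean 0.502 [-2.4 -0.5  3. ] M 0.48 0.0308 36.2917
0.2 lean 0.203 [-4.3 -0.8  6.8] M 1.25 0.0306 37.075
-0.1 lean -0.097 [-6.7 -1.4  9.6] M 1.53 0.0303 37.8583
-0.4 lean -0.398 [-11.7  -2.2  15.4] M 1.62 0.0308 38.6417
plan -0.65 the arm cannot follow that straight line within its joint ranges
```

```bash
python3 - <<'E'
from h import *
for t in(-.5,-.6):
    p,R=nutpose(t)
    try: env.movel(p,R,rate=.009)
    except env.PlanningError as x: print("plan",t); break
ez=env.read_tcp_rot()[:,2]; l=np.arctan2(-ez[:2]@EX,-ez[2]); print(l,np.array(env.read_wrist_force()).round(1),env.read_t(),np.round(env.read_joint_positions(),2))
env.release(); print(np.array(env.read_wrist_force()).round(1))
p,R=nutpose(l,.09); env.movel(p,R,rate=.25)
p,R=nutpose(0,.16); env.reach(p,R)
# look: jaw gap and lever angle
im,d,K,e,Rc=cam("wrist"); save(im,"w7"); P=cloud(d,K,e,Rc)[d>0]; S=np.c_[(P[:,:2]-O)@EX,(P[:,:2]-O)@EY,P[:,2]]*1e3
q=S[(abs(S[:,0]-10)<20)&(abs(S[:,1])<34)&(S[:,2]>40)&(S[:,2]<150)]; b=q[:,1].round().astype(int)
print([(int(i),int(np.median(q[b==i,2]))) for i in np.unique(b)])
t=S[(S[:,2]>76)&(S[:,2]<97)&(S[:,1]<-38)&(S[:,1]>-130)&(abs(S[:,0])<100)]; t=t[np.hypot(t[:,0],t[:,1]+34)>30]
print("lever",len(t),np.arctan2(-(t[:,1].mean()+34),t[:,0].mean()) if len(t) else 0,env.read_t())
E
```

```text
-0.5989361499284449 [-16.5  -1.9  19.8] 39.3583 [-1.42  0.76  0.87  2.07 -0.33  0.18 -0.69]
[-0.2 -0.2  1.2]
[(-12, 128), (-11, 129), (-10, 123), (-9, 121), (-8, 115), (-7, 115), (-6, 115), (-5, 115), (-4, 115), (-3, 115), (-2, 115), (-1, 115), (0, 116), (6, 127), (7, 127), (9, 130), (10, 131), (11, 132), (12, 125), (13, 125), (14, 133), (15, 133), (16, 125), (17, 125), (18, 125), (19, 114), (20, 112), (21, 101), (22, 101), (23, 101), (24, 101), (25, 101), (26, 101), (27, 101), (28, 101), (29, 101), (30, 101), (31, 101), (32, 101), (33, 101), (34, 100)]
lever 83 0.6730633267271727 41.7083
```

```bash
cat >> h.py <<'E'
def levpose(a,off=.014,r=.064,z=.069,piv=-.034):
    p=W(*(np.array([0,piv])+r*np.array([np.cos(a),-np.sin(a)])+off*np.array([np.sin(a),np.cos(a)])))
    return np.array([*p,z]),down(SY-a-np.pi/2)
def ftan(a):
    F=np.array(env.read_wrist_force()); return float(-(F[:2]@(-np.sin(a)*EX-np.cos(a)*EY)))
E
python3 - <<'E'
from h import *
p,R=levpose(.67,.024,z=.20); q=kinematics.inverse_kinematics(p,R); print(np.round(q,2))
env.movel(np.array(env.read_ee_pos())+[0,0,.04],rate=.25)
env.grasp(3); env.reach(p,R); print(np.round(env.read_joint_positions(),2),env.read_t())
p,R=levpose(.67,.024); env.movel(p,R,rate=.2); print("F",np.array(env.read_wrist_force()).round(1))
for a in np.arange(.75,1.91,.115):
    p,R=levpose(a); env.movel(p,R,rate=.07); print(a.round(2),"Ft",round(ftan(a),1),round(env.read_t(),1))
    if ftan(a)>3: break
E
```

```text
[-0.49  0.46  0.25  1.67 -0.13  1.03  2.07]
[-0.5   0.46  0.27  1.67 -0.14  1.03  2.08] 45.475
F [-0.5 -0.8  0.7]
0.75 Ft -0.3 46.6
0.86 Ft -0.2 46.9
0.98 Ft 0.9 47.2
1.1 Ft -0.0 47.5
1.21 Ft -0.3 47.7
1.32 Ft 0.2 48.0
1.44 Ft 1.6 48.2
1.56 Ft 2.5 48.5
1.67 Ft 3.0 48.8
```

Resistance starts at about 1.5–1.6 rad, so the nut is set correctly. I'll push the lever over.

```bash
python3 - <<'E'
from h import *
for a in [1.8,1.95,2.1,2.25,2.4,2.55,2.7,2.82,2.94,3.04,3.12,3.18]:
    p,R=levpose(a); env.movel(p,R,rate=.07); print(a,"Ft",round(ftan(a),1),round(env.read_t(),1),((np.array(env.read_ee_pos())-p)*1e3).round(1))
    if ftan(a)>25: print("stop"); break
p,R=levpose(3.14,.035); env.movel(p,rate=.1); print(env.read_t())
env.movel([p[0],p[1],.26],rate=.25)
env.reach([.50,.22,.26],down(SY+np.pi*0)); env.pause(.1)
im,d,K,e,Rc=cam("wrist"); save(im,"w8"); P=cloud(d,K,e,Rc)[d>0]; S=np.c_[(P[:,:2]-O)@EX,(P[:,:2]-O)@EY,P[:,2]]*1e3
t=S[(S[:,2]>76)&(S[:,2]<95)&(S[:,1]<-22)&(S[:,1]>-130)&(abs(S[:,0])<100)]; t=t[np.hypot(t[:,0],t[:,1]+34)>42]
print("lever",len(t),t.mean(0),np.arctan2(-(t[:,1].mean()+33.8),t[:,0].mean()))
for x in(-30,-10,10,25):
    s=S[(abs(S[:,0]-x)<4)&(abs(S[:,1])<8)&(S[:,2]<122)&(S[:,2]>108)]; print(x,np.median(s[:,2]).round(1),s[:,1].min().round(1),s[:,1].max().round(1))
s=S[(abs(S[:,1])<4)&(S[:,2]<122)&(S[:,2]>112)]; f=S[(S[:,0]<-40)&(S[:,0]>-115)&(abs(S[:,1])<33)&(S[:,2]>106)&(S[:,2]<122)]
print("frame x",f[:,0].min(),f[:,1].min(),f[:,1].max(),env.read_t())
E
```

```text
1.8 Ft 0.9 49.1 [-0.8  0.  -0.2]
1.95 Ft 6.8 49.4 [ 1. -1.  0.]
2.1 Ft 6.1 49.7 [ 0.9 -1.3 -0.1]
2.25 Ft 6.0 50.0 [ 0.2 -1.4 -0.3]
2.4 Ft 5.5 50.3 [-0.6 -0.9 -0.5]
2.55 Ft 3.6 50.6 [-0.8 -0.2 -0.4]
2.7 Ft 0.3 50.9 [-0.7  0.5 -0.3]
2.82 Ft -0.2 51.1 [-0.1  0.9 -0.1]
2.94 Ft -0.2 51.4 [ 0.   0.3 -0. ]
3.04 Ft 1.4 51.6 [ 0.  -0.1 -0. ]
3.12 Ft 1.6 51.9 [-0.  -0.5 -0.1]
3.18 Ft 10.4 52.1 [-0.6 -3.5 -0.3]
52.5333
lever 334 [-63.33052224 -34.48013347  88.09124851] 3.1308536402556078
-30 115.2 -5.7 6.5
-10 115.1 -5.8 6.1
10 115.2 -6.0 6.6
25 115.1 -5.3 6.4
frame x -103.26320181529397 -29.058255180550987 28.23916769457926 54.775
```

View pics/w8.png

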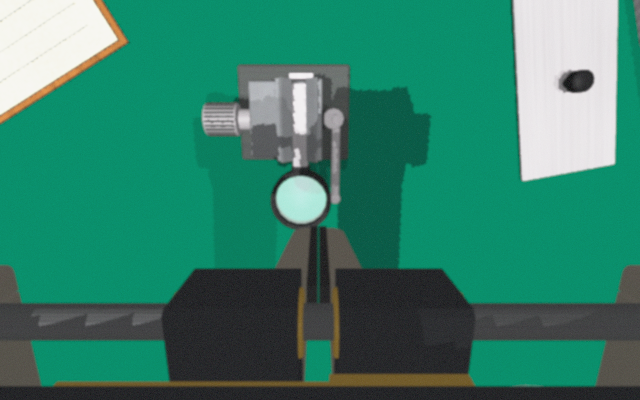

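The lever lies closed along stand -x, from (334,119) to (336,198), and the stem is seated. The bite may have come a bit late, so I'll check the nut value from the pivot shift, using the same camera position as s2.

```bash
cat > piv.py <<'E'
from h import *
def pivot(n):
    z=np.load("/tmp/"+n+".npz"); P=cloud(z["d"],z["K"],z["e"],z["R"])[z["d"]>0]
    S=np.c_[(P[:,:2]-O)@EX,(P[:,:2]-O)@EY,P[:,2]]*1e3
    q=S[(np.hypot(S[:,0],S[:,1]+35)<16)&(S[:,1]<-25)&(S[:,2]>86)&(S[:,2]<99)]
    c=q[q[:,2]>91.5]; print(n,"hist",np.histogram(q[:,2],np.arange(86,100,1.5))[0],"cap",len(c),c[:,:2].mean(0).round(2),cv2.minEnclosingCircle(c[:,:2].astype(np.float32)), "ymin/max",np.percentile(c[:,1],[2,98]).round(2))
    j=S[(abs(S[:,0])<25)&(S[:,1]<-5)&(S[:,1]>-27)&(S[:,2]>122)&(S[:,2]<140)]; k=S[(abs(S[:,0])<25)&(S[:,1]>3)&(S[:,1]<25)&(S[:,2]>122)&(S[:,2]<140)]
    for nm,s in(("jaw",j),("cheek",k)):
        r=s[s[:,2]>133]; print("  ",nm,len(s),np.percentile(s[:,1],[2,50,98]).round(2),"ridge",r[:,1].mean().round(2) if len(r) else 0)
E
python3 - <<'E'
from piv import *
env.reach([.50,.22,.24],down(0)); env.pause(.1); im,d,K,e,R=cam("wrist"); np.savez("/tmp/s3",im=im,d=d,K=K,e=e,R=R); print(env.read_t())
for n in("s1","s2","s3"): pivot(n)
E
```

```text
55.2167
s1 hist [ 34  45 157  78  10  51  10   0   0] cap 80 [  0.08 -36.04] ((-1.3968998193740845, -38.07038116455078), 9.013928413391113) ymin/max [-42.57 -31.91]
   jaw 924 [-23.31 -15.96  -9.94] ridge -17.32
   cheek 934 [ 6.   12.45 19.24] ridge 13.4
s2 hist [ 31  50 158 101  15  53  16   0   0] cap 94 [  0.18 -35.99] ((-2.10925030708313, -34.80340576171875), 9.82949447631836) ymin/max [-42.44 -29.81]
   jaw 1072 [-23.33 -16.25  -9.97] ridge -17.34
   cheek 1080 [ 5.99 12.21 19.27] ridge 13.4
s3 hist [ 31  45 148  83  18  49  14   0   0] cap 86 [  0.08 -34.38] ((0.7217159867286682, -34.056880950927734), 5.495586395263672) ymin/max [-38.49 -30.22]
   jaw 1078 [-20.03 -13.07  -6.65] ridge -14.06
   cheek 1080 [ 5.98 12.1  19.23] ridge 13.3
```

```bash
python3 - <<'E'
from h import *
for n,a in(("s1",.662),("s2",.662),("s3",3.13)):
    z=np.load("/tmp/"+n+".npz"); P=cloud(z["d"],z["K"],z["e"],z["R"])[z["d"]>0]
    S=np.c_[(P[:,:2]-O)@EX,(P[:,:2]-O)@EY,P[:,2]]*1e3
    c=S[(np.hypot(S[:,0],S[:,1]+35)<14)&(S[:,2]>92.6)&(S[:,2]<99)&(S[:,1]<-28)]
    print(n,"cap",len(c),np.median(c[:,:2],0).round(2),((np.percentile(c[:,:2],4,axis=0)+np.percentile(c[:,:2],96,axis=0))/2).round(2))
    # lever bar centre line: perpendicular offset from the stand origin, bar part 25..70 mm
    u=np.array([np.cos(a),-np.sin(a)]); v=np.array([u[1],-u[0]])
    L=S[(S[:,2]>85)&(S[:,2]<92)&(S[:,1]<-28)]; d=(L[:,:2]-[0,-35]); s=d@u; w=d@v; k=(s>25)&(s<68)&(abs(w)<10)
    f=np.polyfit(s[k],w[k],1); print("   bar",k.sum(),"offset at pivot",f[1].round(2),"slope",f[0].round(4),"mean",w[k].mean().round(2),"| v",v.round(2))
E
```

```text
s1 cap 66 [  0.41 -35.85] [  0.21 -35.88]
   bar 382 offset at pivot 0.21 slope -0.0003 mean 0.19 | v [-0.61 -0.79]
s2 cap 79 [  0.19 -35.99] [  0.14 -36.07]
   bar 436 offset at pivot 0.62 slope -0.0025 mean 0.51 | v [-0.61 -0.79]
s3 cap 81 [ -0.1  -34.61] [ -0.2  -34.57]
   bar 367 offset at pivot 0.48 slope 0.014 mean 1.13 | v [-0.01  1.  ]
```

The pivot moved 1.4 mm, which matches the 1.38 rad stroke, so the nut didn't slip. From its 0.4–0.9 start it now stands at about 1.8–2.3, inside the allowed range. I'm handing the job in.

```bash
python3 - <<'E'
from station import env, kinematics, read_camera, camera_info
print(env.read_t(), env.finish_job())
E
```

```text
the job is handed in; nothing more can be done
55.2167 None
```

The job was handed in at 55.2 s: lid set down on the table, magnifier clamped in the channel, nut at an estimated 1.8–2.3 rad, and lever closed at about 3.13 rad; no verdict was returned.

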